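Put the out-of-date gift box in the lever-lid returns bin

TASK

The smallest of the three ribbon-tied gift boxes standing left of the scale is out of date: drop it in the returns bin. Set it on the bin's roller chute against the closed lid, press the lever down all the way and keep it down so that the lid stays up until the box has rolled into the bin, then ease the lever back up so that the lid shuts gently without slamming. The stapler has been left under the lever, so move it clear before you press, leaving it upright on the counter; work the lid only by its lever and leave the two other gift boxes where they stand.

Things in the scene. Friction and masses are not known exactly. Their poses are not given: they have to be found in the camera images.
- bin: White returns bin fixed on the counter at the right. Origin on the counter under the middle of its mouth; +x is the way the box travels (down the chute into the well), -y the lever's side, z up. Lidded well: x 0 to 156 mm, y +-62 mm, inner floor z 6 mm, closed lid top z 177 mm. Chute before it: x -122 to -8 mm.
- chute (a point): Point on the roller tops, middle of the chute, 75 mm before the mouth; axes level, as bin. Six free-turning rollers slope down 18 degrees to the well: tops at z = 95 mm - 0.325 x (134 mm at the upper end). 78 mm wide between steel cheeks standing 12 mm above the rollers. A box set with its middle here lies just short of the lid's skirt and rolls on against it.
- mouth (a point): Middle of the mouth (84 mm wide) at roller-top height, 95 mm up. The lid's front skirt, a steel plate about 10 mm before it, closes it down to about 9 mm above the rollers. The lid is hinged at the back (x 152, z 172 mm in the bin's frame).
- well (a point): Middle of the inner floor of the bin's well (140 x 116 mm inside).
- lever_pad (a point): Middle of the top of the lever's black pad, 38 mm (bin's x) x 50 mm (y), 120 mm before the mouth, 100 mm to the -y side of the chute's middle line; 78 mm above the counter when up, 23 mm when fully down, going nearly straight down (x shifts under 5 mm). Takes 5 N at first, 8 N fully down; springs back up. The chute beside it is 150 mm high, its outside 45 mm from its middle line.
- bin_lever (a joint): Lever angle in rad: 0 up (lid shut), 0.37 at the stop (fully pressed).
- bin_lid (a joint): Lid angle in rad: 0 shut, 0.5 fully raised; driven by the lever through a push rod (1.35 x lever angle).
- gift_small_center (a point): Centre of the smallest of the three ribbon-tied gift boxes left of the scale (brown card, pale bow; like boxes far to the right are display stock): 60 mm (x) x 86 mm (y) x 50 mm high, the bow 13 mm higher; 0.16 kg. z up, long side along y. This point is 25 mm above its underside. Grasp it across the 60 mm. On the chute its long side must lie along the chute.
- gift_large: Largest ribbon-tied gift box (white), 67 x 116 (y) x 75 mm with bow; origin at the centre of its underside. Leave it.
- gift_medium: Middle-sized ribbon-tied gift box (grey-blue), 69 x 101 (y) x 58 mm with bow; origin at the centre of its underside. Leave it.
- stapler_center (a point): Centre of the desk stapler, 36 (x) x 125 (y) x 47 mm high, 0.21 kg, standing upright on the counter with one end under the lever pad and the other pointing to the robot; this point lies 24 mm above its underside. Its upper body (26 mm wide, 21 to 47 mm up) can be gripped; the foot is 36 mm wide and 10 mm high. While it stands under the pad the lever stops about half-way down, too little for the box to pass.
- glass_edge (a point): Point on the front edge of a fixed glass shelf, 10 mm thick, that runs along y behind the whole counter, on posts; the glass lies farther from the robot than this point. Keep the arm, hand and load on the robot's side of it or above it. The fixed scale between the gift boxes and the bin is 68 mm high.

How it is judged:
By the outcome, as a careful person would: the job done as asked, in the order asked, and still so for the second after the job is handed in, with the robot touching nothing.
It also fails if it takes over 58 s, if anything falls off the work surface, if the arm or the gripper's body presses on something with over 40 N, if the wrist force passes 120 N, or if a joint passes its speed limit or range.

ROBOT

A 7-joint arm with a two-finger parallel gripper is mounted at the origin on a cart in front of the work surface, level with it; the furniture and walls round the work are solid. World frame = base frame: x ahead of the robot, y to its left, z up, the work surface at z = 0. Lengths are in m, angles in rad, forces in N, time in s.
With the tool pointing down it reaches from about 0.425 to 0.95 m from the base axis. Payload 16.7 kg.
Tool frame: the origin (TCP) lies between the finger pads; the fingertips stand 11 mm ahead of it and the grasp point (between the pads) lies 8 mm behind it; z points along the fingers, y is the line along which they close (so a half turn about z gives the same grasp; the last joint's range is limited). The gripper opens to 94 mm and grips with 3 to 60 N. Pads are 16 mm wide; open, the fingers measure 119 mm over their backs; the gripper's body (75 mm by 177 mm) begins 78 mm behind the grasp point.
Start: joints at [0.994, 0.426, 0.074, 1.606, -0.034, 1.111, -0.067], TCP at [0.28, -0.614, 0.216] pointing down, gripper open.
Joint ranges: [-2.85, 2.85], [-0.5, 2.14], [-1.23, 1.37], [0.21, 2.46], [-1.02, 4.16], [0.16, 2.05], [-2.73, 2.73]. Speed limits (rad/s): [1.89, 1.89, 2.39, 2.39, 3.01, 3.01, 3.01].

INTERFACE

Orientations are given as a rotation vector (axis times angle).
In Python, from workcell import observe, camera, camera_model, sign_off gives the robot as it stands.
- The arm moves only by the shell command python3 -m inch 'ROWS'. ROWS is JSON, a list that holds one entry, the list of rows, each a list of 7 numbers: the shift along the tool's x, y, z in units of 0.02 m (1.0 is 0.02 m), then the turn, a rotation vector about the tool's x, y, z in units of 0.08 rad (1.0 is 0.08 rad), then the opening, from -1 (shut) to 1 (fully open), so that 0 is half open. In form: [[[tx, ty, tz, wx, wy, wz, fingers], ...]]. A call has exactly 8 rows; each row shifts and turns the commanded pose from where the row before left it, along the tool's axes as they then stand; what a row does not reach is not made up. A row lasts 1/10 s, in which the tool goes at most 50 mm and 8.59 degrees, less where a joint would pass 70% of its speed; a pose out of reach is approached as far as the arm can. A call with a number of a shift or a turn outside -1 to 1 is refused whole. A call with a gripper value outside its range is refused whole. The fingers move at their own pace and stop on an object; the grip force is fixed at half the most. Time passes only in rows, so rows that do not move let the fingers close, or fill a call up. It gives the time, the measured TCP pose, the force, the opening and the grip force at its end, in the units of the state.
- observe(): the state, without advancing time (a new reading comes with each control period).
- camera(name): name is "scene" or "top"; returns (picture, depth): 420x560x3 uint8, red, green, blue; 420x560 float32, m along the optical axis (not along the pixel's ray), 0 where there is no reading.
- camera_model(name): a dict with "fx", "fy", "cx", "cy" (pixels), "k1" (the pictures are not rectified: a ray, as slopes to the right and down, at radius r is drawn at 1 + k1 r^2 times it, then the intrinsics apply), "R" (3x3) and "t" (3): a world point X has camera coordinates R X + t. Camera axes: x right, y down, z forward; pixel columns grow to the right and rows downward; lengths in m; the calibration is good to about 2 mm. A picture is of the moment at which its call begins. camera_model takes no time and is no camera call.
- sign_off(): hands the job in; it is judged then, once.
The state is a dict: "time_s": time; "qpos": joint angles; "joint_vel": joint speeds; "tau": joint torques, N m; "tcp_pos": TCP position; "orientation": TCP orientation; "ft_force": force on the tool from outside, world axes, zero at the start; "wrist_torque": the same for the moment, N m; "width": finger opening in m; "gripper_force": force on a finger pad.
Only numpy, scipy, OpenCV 4.12 (cv2) and the standard library are available. Lean on these libraries where they do the work, as an engineer would, in place of code of your own. Each camera call takes 0.05 s, during which the arm holds its last target. There are 200 camera calls.

## Working session

There is one attempt and no reset: what is moved stays moved. The work goes in short steps, Python scripts to look and compute and a shell command to move; the robot and the scene stay as the last step left them, time stands still between calls to the robot, and variables do not carry over. Pictures are saved under pics/ and viewed, at most 10 in all, crops included, and the job is handed in when it is done.

```bash
mkdir -p pics; ls; cat > h.py <<'E'
import numpy as np, cv2
from workcell import observe, camera, camera_model
def world(name, depth, px):
    m=camera_model(name); R=np.array(m["R"]); t=np.array(m["t"])
    out=[]
    for u,v in px:
        K=np.array([[m["fx"],0,m["cx"]],[0,m["fy"],m["cy"]],[0,0,1.]])
        n=cv2.undistortPoints(np.array([[[u,v]]],float),K,np.array([m["k1"],0,0,0.]))[0,0]
        d=depth[int(round(v)),int(round(u))]
        out.append(R.T@(np.array([n[0],n[1],1])*d-t))
    return np.array(out)
def cloud(name, depth):
    m=camera_model(name); R=np.array(m["R"]); t=np.array(m["t"])
    K=np.array([[m["fx"],0,m["cx"]],[0,m["fy"],m["cy"]],[0,0,1.]])
    h,w=depth.shape
    g=np.stack(np.meshgrid(np.arange(w),np.arange(h)),-1).reshape(-1,1,2).astype(float)
    n=cv2.undistortPoints(g,K,np.array([m["k1"],0,0,0.]))[:,0]
    c=np.c_[n,np.ones(len(n))]*depth.reshape(-1,1)
    return ((c-t)@R).reshape(h,w,3)
E
python3 - <<'E'
from h import *
for n in("scene","top"):
    p,d=camera(n); cv2.imwrite(f"pics/{n}0.png",p[:,:,::-1]); np.save(f"{n}0.npy",d); np.save(f"{n}0p.npy",p)
    m=camera_model(n); print(n, -np.array(m["R"]).T@np.array(m["t"]), m["fx"], m["k1"], np.round(m["R"],2).tolist())
s=observe(); print(s)
E
```

```text
pics
scene [-0.45904162 -0.61238252  1.37686931] 492.39778704210823 -0.16499419000362175 [[0.47, -0.88, 0.01], [-0.64, -0.35, -0.68], [0.61, 0.31, -0.73]]
top [-0.03429272 -0.3368244   1.81692315] 520.2096743862127 0.019425991900866954 [[0.36, -0.93, -0.01], [-0.88, -0.34, -0.34], [0.32, 0.13, -0.94]]
{'time_s': 0.1, 'qpos': array([ 0.99349237,  0.42666688,  0.07385061,  1.60648662, -0.03411001,
        1.11080657, -0.06711431]), 'joint_vel': array([ 1.38447911e-03, -1.86983579e-03, -4.69873353e-04, -4.84766584e-05,
       -6.23305557e-04, -4.74708778e-04,  1.58060817e-03]), 'tau': array([ 5.81044573e-03, -9.37462878e+01,  3.67546320e+00, -4.55038619e+01,
       -4.86606359e-02,  1.67199568e-02,  2.45681986e-05]), 'tcp_pos': array([ 0.27987426, -0.61385209,  0.21587216]), 'orientation': array([-3.06896889e+00, -6.66582388e-01,  4.71553763e-04]), 'ft_force': array([ 0.33542667,  0.09695047, -0.23795181]), 'wrist_torque': array([ 0.02157526, -0.01905786, -0.00522137]), 'gripper_force': 0.0, 'width': 0.0941587961703038}
```

View pics/scene0.png

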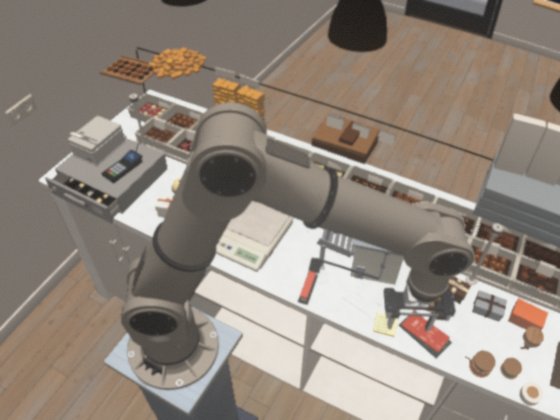

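View pics/top0.png

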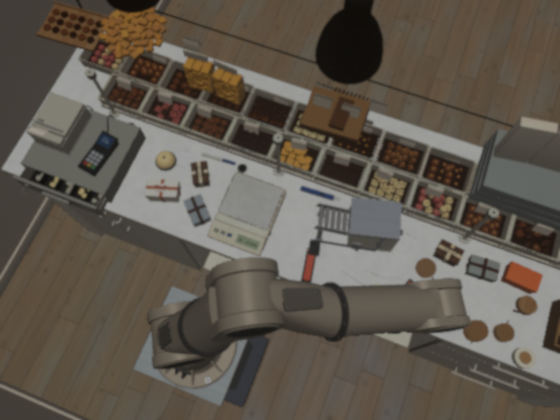

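The top view shows the small brown box at about (201,173), white (163,190), blue (197,210), the scale (247,212), the chute (335,220), the bin (375,222), the lever pad (315,247) and the red stapler (308,265). I'll measure these now.

```bash
cat > m.py <<'E'
from h import *
p=np.load("top0p.npy"); d=np.load("top0.npy"); C=cloud("top",d)
np.set_printoptions(precision=4,suppress=True)
hsv=cv2.cvtColor(p,cv2.COLOR_RGB2HSV)
def rect(name,mask,win,zr):
    u0,u1,v0,v1=win; mm=np.zeros(d.shape,bool); mm[v0:v1,u0:u1]=1
    mm&=mask&(C[...,2]>zr[0])&(C[...,2]<zr[1])
    n,l,s,c=cv2.connectedComponentsWithStats(mm.astype(np.uint8)); k=1+np.argmax(s[1:,4]); P=C[l==k]
    r=cv2.minAreaRect((P[:,:2]*1000).astype(np.float32)); print(name,len(P),"rect mm",np.round(r[0],1),np.round(r[1],1),round(r[2],1),"z",np.percentile(P[:,2],[2,20,50,80,98]))
    return P
T=np.ones(d.shape,bool)
for nm,w in dict(small=(185,217,155,189),white=(143,184,174,206),blue=(181,214,190,230)).items(): rect(nm,T,w,(.02,.12))
red=((hsv[...,0]<8)|(hsv[...,0]>170))&(hsv[...,1]>120)
rect("stapler",red,(295,325,240,290),(.0,.1))
rect("pad",hsv[...,2]<70,(303,328,233,258),(.03,.12))
rect("lid",T,(340,410,190,250),(.165,.2))
rect("chute",T,(315,352,195,245),(.08,.165))
rect("scale",T,(205,290,165,260),(.03,.12))
print("counter",C[205,300],C[300,350],C[150,215])
rect("bin all",T,(310,410,190,260),(.08,.25))
x=p[130:300,140:420]; cv2.imwrite("pics/c1.png",cv2.resize(x[:,:,::-1],None,fx=2.85,fy=2.85,interpolation=cv2.INTER_CUBIC))
E
python3 m.py
```

```text
small 397 rect mm [562.6 233.3] [90.6 61.3] 29.0 z [0.0236 0.0445 0.0496 0.0541 0.0615]
white 672 rect mm [451.9 331.5] [ 73.  119.3] 19.7 z [0.0235 0.0549 0.0611 0.0661 0.0731]
blue 524 rect mm [428.8 185.3] [106.9  67.9] 45.7 z [0.0302 0.0407 0.0448 0.0488 0.0547]
stapler 183 rect mm [ 374.1 -266.7] [90.8 24.2] 10.0 z [0.034  0.0392 0.0441 0.0472 0.0761]
pad 129 rect mm [ 440.4 -262.5] [55.9 32.6] 3.8 z [0.0672 0.0747 0.0785 0.0819 0.0868]
lid 1940 rect mm [ 578.7 -423.5] [142.  174.6] 13.2 z [0.1679 0.1732 0.1767 0.1803 0.1842]
chute 721 rect mm [ 538.1 -296.2] [115.  128.3] 17.7 z [0.0862 0.1032 0.1139 0.127  0.144 ]
scale 4081 rect mm [479.9   9.7] [265.6 208.8] 0.5 z [0.0383 0.0495 0.0623 0.0683 0.0747]
counter [ 0.5956 -0.1545 -0.0046] [ 0.1796 -0.3977  0.7468] [ 0.6866  0.2305 -0.0002]
bin all 2968 rect mm [ 563.7 -377. ] [155.2 312.8] 20.3 z [0.0897 0.1188 0.1737 0.1787 0.1837]
```

View pics/c1.png

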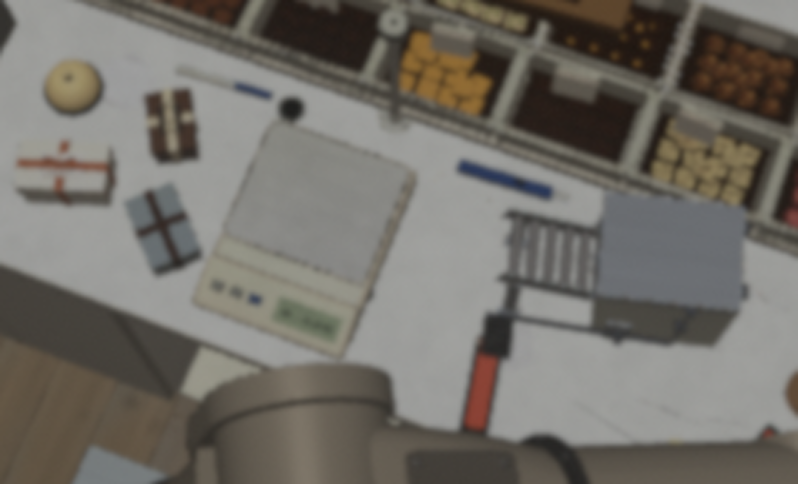

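The crop shows each object unoccluded except the stapler's near end, with the pad at crop (497,335) and the stapler red from (485,355) down. Next I'll refine by casting rays onto planes, which avoids depth noise.

```bash
cat >> h.py <<'E'
def onplane(name,uv,z):
    m=camera_model(name); R=np.array(m["R"]); t=np.array(m["t"]); c=-R.T@t
    K=np.array([[m["fx"],0,m["cx"]],[0,m["fy"],m["cy"]],[0,0,1.]])
    n=cv2.undistortPoints(np.array(uv,float).reshape(-1,1,2),K,np.array([m["k1"],0,0,0.]))[:,0]
    r=np.c_[n,np.ones(len(n))]@R
    return c+r*((z-c[2])/r[:,2])[:,None]
E
cat > m2.py <<'E'
from h import *
np.set_printoptions(precision=4,suppress=True)
p=np.load("top0p.npy"); d=np.load("top0.npy"); C=cloud("top",d); hsv=cv2.cvtColor(p,cv2.COLOR_RGB2HSV)
ds=cv2.medianBlur(C[...,2].astype(np.float32),5)
def rect(name,mask,win,z):
    u0,u1,v0,v1=win; mm=np.zeros(d.shape,np.uint8); mm[v0:v1,u0:u1]=1; mm&=mask.astype(np.uint8)
    n,l,s,c=cv2.connectedComponentsWithStats(mm); k=1+np.argmax(s[1:,4]); v,u=np.where(l==k)
    P=onplane("top",np.c_[u,v],z); 
    best=None
    for a in np.arange(0,180,.5):
        e=np.array([np.cos(np.radians(a)),np.sin(np.radians(a))]); f=np.array([-e[1],e[0]])
        q=np.percentile(P[:,:2]@e,[.7,99.3]); w=np.percentile(P[:,:2]@f,[.7,99.3]); A=np.ptp(q)*np.ptp(w)
        if np.ptp(q)>np.ptp(w) and (best is None or A<best[0]): best=(A,a,q.mean()*e+w.mean()*f,np.ptp(q),np.ptp(w))
    print(name,len(u),"long-axis deg",best[1],"centre",best[2],"LxW",best[3:]); return best
print("lid colour",p[222,375],hsv[222,375],"front side",p[242,370],hsv[242,370])
rect("lid",(ds>.168),(340,410,190,250),.177)
rect("small",(ds>.03),(185,217,155,189),.05)
rect("smalltop",(ds>.042),(185,217,155,189),.05)
red=((hsv[...,0]<8)|(hsv[...,0]>170))&(hsv[...,1]>110)
rect("stapler",red,(295,325,240,290),.047)
rect("pad",(hsv[...,2]<75)&(hsv[...,1]<120),(308,322,238,256),.078)
# well/lid & chute edges by corners in crop pic coordinates
f=lambda x,y:(x/2.85+140-.3,y/2.85+130-.3)
print("lid corners",onplane("top",[f(605,195),f(745,205),f(742,308),f(598,292)],.177))
print("cheek upper ends (z~.146)",onplane("top",[f(512,213),f(504,279)],.146))
print("pad corners",onplane("top",[f(487,314),f(513,318),f(509,357),f(481,352)],.078))
print("glass", world("top",d,[f(340,95),f(560,165),f(430,120)]))
x=p[130:300,280:420]; cv2.imwrite("pics/c2.png",cv2.resize(x[:,:,::-1],None,fx=3.5,fy=3.5,interpolation=cv2.INTER_CUBIC))
E
python3 m2.py
```

```text
lid colour [107 110 114] [107  16 114] front side [74 72 65] [23 31 74]
lid 1925 long-axis deg 104.0 centre [ 0.58  -0.421] LxW (np.float64(0.16618424029286505), np.float64(0.13074965681984702))
small 375 long-axis deg 29.0 centre [0.5608 0.2312] LxW (np.float64(0.0905813123334499), np.float64(0.0605190740095577))
smalltop 339 long-axis deg 29.5 centre [0.5616 0.2334] LxW (np.float64(0.0865510690571557), np.float64(0.05739207121416921))
stapler 192 long-axis deg 9.5 centre [ 0.375 -0.267] LxW (np.float64(0.09232670412146232), np.float64(0.024411943838184957))
pad 139 long-axis deg 8.5 centre [ 0.4414 -0.2617] LxW (np.float64(0.05342700384019644), np.float64(0.03283059986766773))
lid corners [[ 0.6189 -0.3268  0.177 ]
 [ 0.6664 -0.4838  0.177 ]
 [ 0.5445 -0.517   0.177 ]
 [ 0.503  -0.3575  0.177 ]]
cheek upper ends (z~.146) [[ 0.5693 -0.2304  0.146 ]
 [ 0.4882 -0.2497  0.146 ]]
pad corners [[ 0.4601 -0.2421  0.078 ]
 [ 0.4669 -0.2733  0.078 ]
 [ 0.4194 -0.2853  0.078 ]
 [ 0.413  -0.2518  0.078 ]]
glass [[ 0.689   0.047   0.0195]
 [ 0.702  -0.2577  0.0147]
 [ 0.7012 -0.0763  0.0127]]
```

View pics/c2.png

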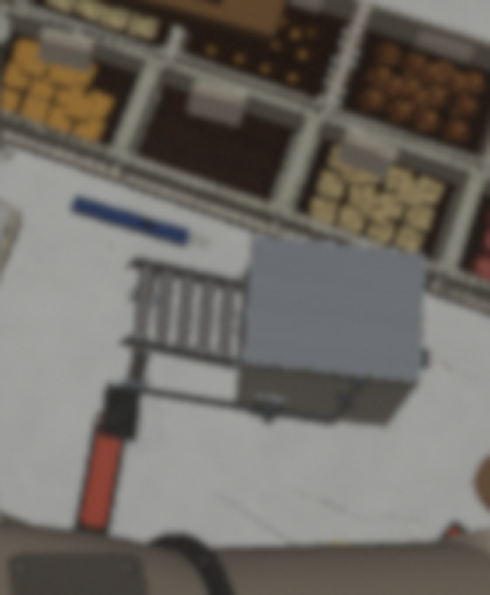

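```bash
cat > m3.py <<'E'
from h import *
np.set_printoptions(precision=3,suppress=True)
p=np.load("scene0p.npy"); d=np.load("scene0.npy"); hsv=cv2.cvtColor(p,cv2.COLOR_RGB2HSV)
red=(((hsv[...,0]<8)|(hsv[...,0]>170))&(hsv[...,1]>110)).astype(np.uint8)
red[:,:290]=0;red[:,330:]=0;red[:250]=0;red[310:]=0
v,u=np.where(red); P=onplane("scene",np.c_[u,v],.045); r=cv2.minAreaRect((P[:,:2]*1000).astype(np.float32)); print("stapler scene",len(u),r,cv2.boxPoints(r).tolist())
f=lambda x,y:(x/2.85+140-.3,y/2.85+130-.3)
D=np.load("top0.npy")
print("scale corners",onplane("top",[f(195,300),f(340,355),f(415,175),f(280,122)],.05))
C=cloud("top",D); Z=cv2.medianBlur(C[...,2].astype(np.float32),5)
for u in (205,250,300): print(u,[(v,C[v,u].round(3).tolist(),Z[v,u].round(3)) for v in range(130,196,5)])
cv2.imwrite("pics/s1.png",cv2.resize(p[170:320,270:430,::-1],None,fx=4,fy=4,interpolation=cv2.INTER_CUBIC))
E
python3 m3.py
```

```text
stapler scene 166 ((381.39434814453125, -272.5196228027344), (102.8156509399414, 20.493640899658203), 9.910144805908203) [[328.99005126953125, -271.2731628417969], [332.51708984375, -291.4610290527344], [433.79864501953125, -273.7660827636719], [430.2716064453125, -253.57821655273438]]
scale corners [[ 0.354  0.103  0.05 ]
 [ 0.354 -0.091  0.05 ]
 [ 0.608 -0.091  0.05 ]
 [ 0.613  0.099  0.05 ]]
205 [(130, [0.726, 0.281, 0.059], np.float32(0.045)), (135, [0.695, 0.262, 0.088], np.float32(0.064)), (140, [0.7, 0.274, 0.028], np.float32(0.028)), (145, [0.693, 0.276, -0.001], np.float32(0.004)), (150, [0.676, 0.27, -0.01], np.float32(0.001)), (155, [0.648, 0.253, 0.014], np.float32(0.006)), (160, [0.63, 0.246, 0.009], np.float32(0.006)), (165, [0.597, 0.225, 0.05], np.float32(0.05)), (170, [0.578, 0.216, 0.05], np.float32(0.049)), (175, [0.558, 0.206, 0.057], np.float32(0.05)), (180, [0.543, 0.201, 0.047], np.float32(0.05)), (185, [0.535, 0.203, 0.013], np.float32(0.012)), (190, [0.521, 0.198, 0.002], np.float32(0.001)), (195, [0.504, 0.191, -0.004], np.float32(0.002))]
250 [(130, [0.777,
[... 665 characters left out ...]
]
300 [(130, [0.871, -0.05, 0.029], np.float32(0.02)), (135, [0.863, -0.054, 0.006], np.float32(0.02)), (140, [0.798, -0.075, 0.097], np.float32(0.09)), (145, [0.785, -0.081, 0.085], np.float32(0.09)), (150, [0.781, -0.083, 0.052], np.float32(0.063)), (155, [0.766, -0.089, 0.042], np.float32(0.045)), (160, [0.741, -0.098, 0.055], np.float32(0.057)), (165, [0.731, -0.102, 0.035], np.float32(0.044)), (170, [0.696, -0.114, 0.073], np.float32(0.069)), (175, [0.701, -0.114, 0.015], np.float32(0.021)), (180, [0.69, -0.119, -0.005], np.float32(0.001)), (185, [0.669, -0.127, -0.0], np.float32(0.003)), (190, [0.646, -0.135, 0.01], np.float32(0.003)), (195, [-0.034, -0.337, 1.817], np.float32(0.002))]
```

View pics/s1.png

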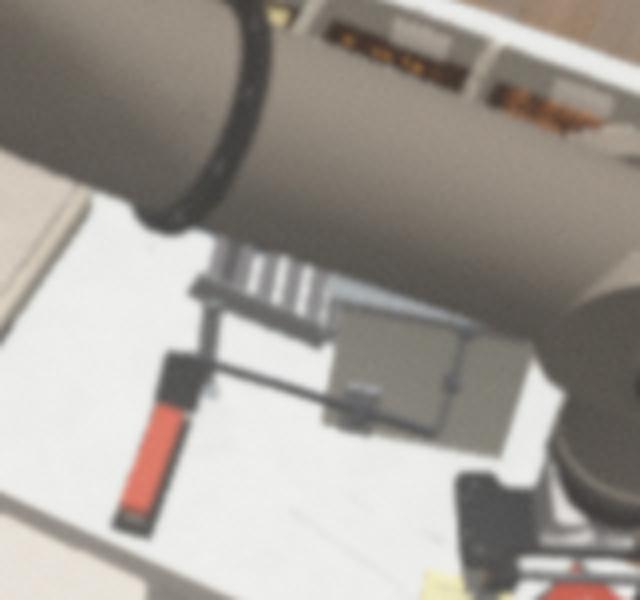

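```bash
cat > go.py <<'E'
# usage: go.py x y z [toolx_deg]: shift left in tool units after the turn (tool pointing down), turn about tool z in units
import sys; from h import *; from scipy.spatial.transform import Rotation as Ro
s=observe(); R=Ro.from_rotvec(s["orientation"]).as_matrix(); a=np.degrees(np.arctan2(R[1,0],R[0,0]))
g=[float(v) for v in sys.argv[1:]]; y=g[3] if len(g)>3 else a
c,q=np.cos(np.radians(y)),np.sin(np.radians(y)); T=np.array([[c,q,0],[q,-c,0],[0,0,-1]]).T
print("t",round(s["time_s"],2),"tcp",s["tcp_pos"].round(4),"toolx",a.round(2),"zdir",R[:,2].round(3),"shift",((T.T@(np.array(g[:3])-s["tcp_pos"]))/.02).round(2),"turnz",round((a-y)/np.degrees(.08),2),"F",np.round(s["ft_force"],1),"w",round(s["width"],4),"grip",round(s["gripper_force"],1))
E
python3 - <<'E'
from h import *
print("near tip",onplane("scene",[(303.2,301.5)],.01))
b=onplane("top",[(278.3,173.6)],0.)[0]
for z in(.1,.15,.2,.25,.3,.35,.4): print(z,onplane("top",[(277.6,137)],z)[0]-b)
E
A='[0,0,0.5,0,0,0.82,1]'
python3 -m inch '[[[0,0,0.5,0,0,0.82,1],[0,0,0.5,0,0,0.82,1],[0,0,0.5,0,0,0.82,1],[0,0,0.5,0,0,0.82,1],[0.45,-1,0.5,0,0,0,1],[0.45,-1,0.5,0,0,0,1],[0.45,-1,0.5,0,0,0,1],[0.45,-1,0.5,0,0,0,1]]]'
python3 -m inch '[[[0.45,-1,0,0,0,0,1],[0.45,-1,0,0,0,0,1],[0.45,-1,0,0,0,0,1],[0.45,-1,0,0,0,0,1],[0.45,-1,0,0,0,0,1],[0.45,-1,0,0,0,0,1],[0.45,-1,0,0,0,0,1],[0.45,-1,0,0,0,0,1]]]'
python3 go.py .37 -.27 .028 9.5
```

```text
near tip [[ 0.3352605  -0.28026607  0.01      ]]
0.1 [0.09577722 0.03917961 0.1       ]
0.15 [0.07210825 0.02921116 0.15      ]
0.2 [0.04843927 0.01924272 0.2       ]
0.25 [0.0247703  0.00927427 0.25      ]
0.3 [ 0.00110133 -0.00069417  0.3       ]
0.35 [-0.02256765 -0.01066262  0.35      ]
0.4 [-0.04623662 -0.02063106  0.4       ]
time_s: 0.9
tcp_pos: [0.3024, -0.5282, 0.1358]
orientation: [-3.13, -0.259, 0.0]
ft_force: [-0.1, -0.2, -0.8]
width: 0.0944
gripper_force: 0.0
time_s: 1.7
tcp_pos: [0.347, -0.3586, 0.1363]
orientation: [-3.131, -0.259, 0.0]
ft_force: [0.1, 0.7, 0.4]
width: 0.094
gripper_force: 0.0
t 1.7 tcp [ 0.347  -0.3586  0.1363] toolx 9.48 zdir [-0.  0. -1.] shift [ 1.86 -4.18  5.42] turnz -0.01 F [0.1 0.7 0.4] w 0.094 grip 0.0
```

```bash
python3 -m inch '[[[0.37,-0.84,0,0,0,0,1],[0.37,-0.84,0,0,0,0,1],[0.37,-0.84,0,0,0,0,1],[0.37,-0.84,0,0,0,0,1],[0.38,-0.82,0,0,0,0,1],[0,0,0.6,0,0,0,1],[0,0,0.8,0,0,0,1],[0,0,0.8,0,0,0,1]]]' >/dev/null
python3 -m inch '[[[0,0,0.8,0,0,0,1],[0,0,0.8,0,0,0,1],[0,0,0.8,0,0,0,1],[0,0,0.6,0,0,0,1],[0,0,0.2,0,0,0,1],[0,0,0,0,0,0,-1],[0,0,0,0,0,0,-1],[0,0,0,0,0,0,-1]]]'
python3 go.py .37 -.27 .028 9.5
python3 - <<'E'
from h import *
p,d=camera("top"); np.save("top1.npy",d); np.save("top1p.npy",p)
x=p[40:270,60:380].astype(float); x=np.clip((x-x.min())*2,0,255).astype(np.uint8)
cv2.imwrite("pics/g1.png",cv2.resize(x[:,:,::-1],None,fx=2.5,fy=2.5,interpolation=cv2.INTER_CUBIC))
E
```

```text
time_s: 3.3
tcp_pos: [0.3703, -0.2713, 0.0291]
orientation: [3.13, 0.259, 0.001]
ft_force: [1.0, -0.1, 0.1]
width: 0.0732
gripper_force: 0.0
t 3.3 tcp [ 0.3703 -0.2713  0.0291] toolx 9.47 zdir [ 0.001 -0.    -1.   ] shift [-0.   -0.07  0.05] turnz -0.01 F [ 1.  -0.1  0.1] w 0.0732 grip 0.0
```

View pics/g1.png

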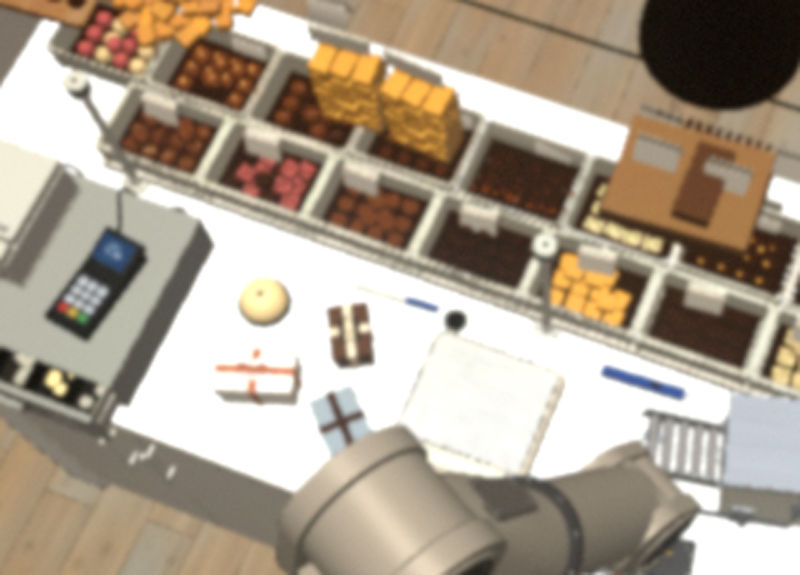

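Everything is as measured, and the shelf edge line lies near x≈0.69. I'll close on the stapler, and check the free counter on the -y side for setting it down.

```bash
python3 -m inch '[[[0,0,0,0,0,0,-1],[0,0,0,0,0,0,-1],[0,0,0,0,0,0,-1],[0,0,0,0,0,0,-1],[0,0,-0.2,0,0,0,-1],[0,0,-0.2,0,0,0,-1],[0,0,-0.2,0,0,0,-1],[0,0,0,0,0,0,-1]]]'
python3 - <<'E'
from h import *
np.set_printoptions(precision=3,suppress=True)
f=lambda x,y:(x/4+270,y/4+170)
print("bar",onplane("scene",[f(215,370),f(340,405),f(430,432)],.08),"\nyellow",onplane("scene",[f(445,580),f(425,575)],.0))
E
```

```text
time_s: 4.15
tcp_pos: [0.3702, -0.2712, 0.0411]
orientation: [3.13, 0.259, 0.001]
ft_force: [0.4, -0.4, -1.2]
width: 0.0256
gripper_force: 30.0
bar [[ 0.46  -0.289  0.08 ]
 [ 0.477 -0.394  0.08 ]
 [ 0.486 -0.468  0.08 ]] 
yellow [[ 0.414 -0.523  0.   ]
 [ 0.411 -0.507  0.   ]]
```

```bash
python3 -m inch '[[[-0.4,0,0,0,0,0,-1],[-0.6,0,0,0,0,0,-1],[-0.4,0,0,0,0,0,-1],[0,0.6,0,0,0,0,-1],[0,1,0,0,0,0,-1],[0,1,0,0,0,0,-1],[0,1,0,0,0,0,-1],[0,1,0,0,0,0,-1]]]'
python3 -m inch '[[[0,0.6,0,0,0,0,-1],[0,0,0,0,0,0,-1],[0,0,0,0,0,0,-1],[0,0,0.2,0,0,0,-1],[0,0,0.2,0,0,0,-1],[0,0,0.15,0,0,0,-1],[0,0,0,0,0,0,-1],[0,0,0,0,0,0,-1]]]'
python3 go.py .36 -.37 .028
```

```text
time_s: 4.95
tcp_pos: [0.3574, -0.3681, 0.0405]
orientation: [3.131, 0.259, 0.0]
ft_force: [0.4, 1.0, -2.5]
width: 0.0258
gripper_force: 30.0
time_s: 5.75
tcp_pos: [0.3601, -0.3769, 0.0303]
orientation: [-3.13, -0.262, -0.001]
ft_force: [-3.7, 10.0, 25.9]
width: 0.0258
gripper_force: 30.0
t 5.75 tcp [ 0.3601 -0.3769  0.0303] toolx 9.56 zdir [ 0.001  0.001 -1.   ] shift [ 0.05 -0.34  0.11] turnz 0.0 F [-3.7 10.  25.9] w 0.0258 grip 30.0
```

```bash
python3 -m inch '[[[0,0,-0.08,0,0,0,-1],[0,0,0,0,0,0,-1],[0,0,0,0,0,0,0.4],[0,0,0,0,0,0,0.4],[0,0,0,0,0,0,0.4],[0,0,-0.5,0,0,0,0.4],[0,0,-1,0,0,0,0.4],[0,0,-1,0,0,0,1]]]'
python3 -m inch '[[[0,0,-1,0,0,0,1],[0,0,-1,0,0,0,1],[0,0,-1,0,0,0,1],[0,0,-1,0,0,0,1],[0,0,-1,0,0,0,1],[0,0,-1,0,0,0,1],[0,0,-1,0,0,0,1],[0,0,-1,0,0,0,1]]]'
python3 go.py .5615 .233 .12 29.5
python3 - <<'E'
from h import *
for n in("top","scene"):
    p,d=camera(n); np.save(n+"2.npy",d); np.save(n+"2p.npy",p)
    v,u=[(150,250),(170,270)][n=="scene"]
    cv2.imwrite(f"pics/{n}2.png",cv2.resize(p[v:v+170,u:u+190,::-1],None,fx=3.4,fy=3.4,interpolation=cv2.INTER_CUBIC))
a,b=[cv2.imread(f"pics/{n}2.png") for n in("top","scene")]; cv2.imwrite("pics/both2.png",cv2.resize(np.hstack([a,b]),(800,358)))
E
```

```text
time_s: 6.55
tcp_pos: [0.3593, -0.3781, 0.0821]
orientation: [-3.13, -0.259, 0.001]
ft_force: [-0.3, -1.0, 1.2]
width: 0.0702
gripper_force: 0.0
time_s: 7.35
tcp_pos: [0.3592, -0.3781, 0.2427]
orientation: [3.131, 0.259, 0.001]
ft_force: [0.6, -0.4, 0.5]
width: 0.094
gripper_force: 0.0
t 7.35 tcp [ 0.3592 -0.3781  0.2427] toolx 9.47 zdir [ 0. -0. -1.] shift [ 23.85 -21.62   6.14] turnz -4.37 F [ 0.6 -0.4  0.5] w 0.094 grip 0.0
```

View pics/both2.png

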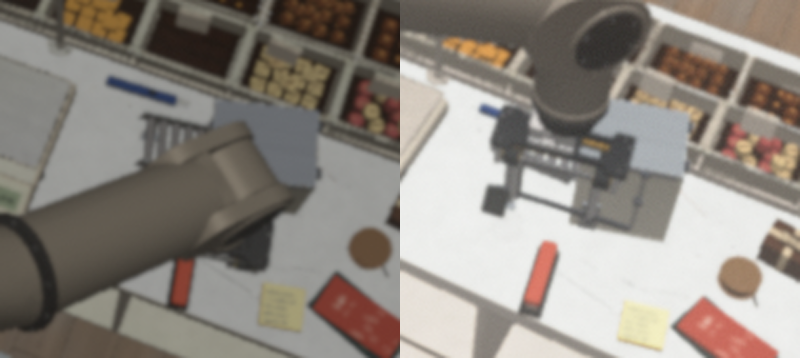

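The stapler stands upright, clear of the pad (right panel, about (540,275), pad at (495,200)). On to the gift box.

```bash
python3 -m inch '[[[0,0,0,0,0,-0.87,1],[0,0,0,0,0,-0.87,1],[0,0,0,0,0,-0.87,1],[0,0,0,0,0,-0.87,1],[0,0,0,0,0,-0.87,1],[1,-0.9,0,0,0,0,1],[1,-0.9,0,0,0,0,1],[1,-0.9,0,0,0,0,1]]]' >/dev/null
python3 -m inch '[[[1,-0.9,0,0,0,0,1],[1,-0.9,0,0,0,0,1],[1,-0.9,0,0,0,0,1],[1,-0.9,0,0,0,0,1],[1,-0.9,0,0,0,0,1],[1,-0.9,0,0,0,0,1],[1,-0.9,0,0,0,0,1],[1,-0.9,0,0,0,0,1]]]' >/dev/null
python3 -m inch '[[[1,-0.9,0,0,0,0,1],[1,-0.9,0,0,0,0,1],[1,-0.9,0,0,0,0,1],[1,-0.9,0,0,0,0,1],[1,-0.9,0,0,0,0,1],[1,-0.9,0,0,0,0,1],[1,-0.9,0,0,0,0,1],[1,-0.9,0,0,0,0,1]]]'
python3 go.py .5615 .233 .12 29.5
python3 - <<'E'
from h import *
p,d=camera("top"); np.save("top3.npy",d); np.save("top3p.npy",p)
s=open("m2.py").read().split("print(\"lid colour")[0].replace("top0","top3"); exec(s)
rect("small",(ds>.03)&(ds<.07),(185,217,155,189),.05)
rect("lid",(ds>.168)&(ds<.19),(340,410,190,250),.177)
x=p[180:270,290:420]; cv2.imwrite("pics/c3.png",cv2.resize(x[:,:,::-1],None,fx=6,fy=6,interpolation=cv2.INTER_CUBIC))
E
```

```text
time_s: 9.85
tcp_pos: [0.5224, 0.1072, 0.2409]
orientation: [3.039, 0.797, -0.001]
ft_force: [-0.4, 0.2, 0.4]
width: 0.0943
gripper_force: 0.0
t 9.85 tcp [0.5224 0.1072 0.2409] toolx 29.4 zdir [-0. -0. -1.] shift [ 4.8  -4.51  6.05] turnz -0.02 F [-0.4  0.2  0.4] w 0.0943 grip 0.0Traceback (most recent call last):
  File "<stdin>", line 4, in <module>
  File "<string>", line 7, in rect
    return _wrapfunc(a, 'argmax', axis=axis, out=out, **kwds)
    return bound(*args, **kwds)
ValueError: attempt to get argmax of an empty sequence
```

```bash
python3 -m inch '[[[0.96,-0.9,0,0,0,0,1],[0.96,-0.9,0,0,0,0,1],[0.96,-0.9,0,0,0,0,1],[0.96,-0.9,0,0,0,0,1],[0.96,-0.9,0,0,0,0,1],[0,0,0.7,0,0,0,1],[0,0,1,0,0,0,1],[0,0,1,0,0,0,1]]]'
python3 go.py .5615 .233 .026 29.5
python3 - <<'E'
from h import *
np.set_printoptions(precision=4,suppress=True)
p,d=camera("top"); np.save("top3.npy",d); np.save("top3p.npy",p)
s=open("m2.py").read().split("print(\"lid colour")[0].replace("top0","top3"); exec(s)
rect("lid",(ds>.168)&(ds<.19),(340,410,190,250),.177)
q,e=camera("scene"); np.save("scene3.npy",e); np.save("scene3p.npy",q)
x=p[180:270,295:415]; y=q[200:290,300:420]
cv2.imwrite("pics/c3.png",np.hstack([cv2.resize(i[:,:,::-1],None,fx=3.33,fy=3.33,interpolation=cv2.INTER_CUBIC) for i in(x,y)]))
E
```

```text
time_s: 10.7
tcp_pos: [0.5616, 0.2312, 0.1859]
orientation: [3.038, 0.798, -0.001]
ft_force: [0.8, 0.1, -0.9]
width: 0.094
gripper_force: 0.0
t 10.7 tcp [0.5616 0.2312 0.1859] toolx 29.42 zdir [-0. -0. -1.] shift [ 0.04 -0.08  8.  ] turnz -0.02 F [ 0.8  0.1 -0.9] w 0.094 grip 0.0
lid 1932 long-axis deg 103.0 centre [ 0.5797 -0.4209] LxW (np.float64(0.1655380282002334), np.float64(0.13183413556031987))
```

View pics/c3.png

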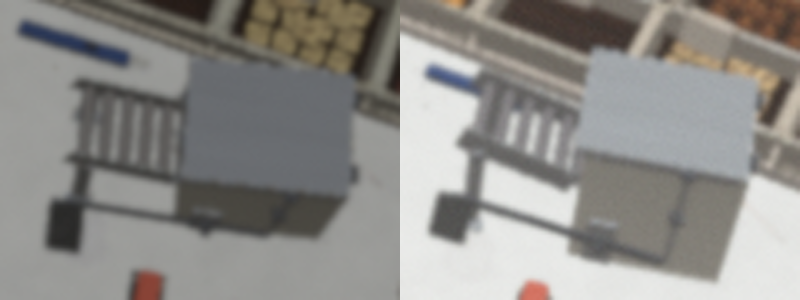

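```bash
cat > m4.py <<'E'
from h import *
np.set_printoptions(precision=4,suppress=True)
t=lambda x,y:(x/3.333+294.65,y/3.333+179.65)
s=lambda x,y:((x-400)/3.333+299.65,y/3.333+199.65)
a=np.radians(-76); ex=np.array([np.cos(a),np.sin(a)]); ey=np.array([-ex[1],ex[0]]); m=np.array([.580,-.421])-.073*ex
B=lambda P:np.c_[(P[:,:2]-m)@ex,(P[:,:2]-m)@ey,P[:,2]]
print("mouth",m)
print("cheek -y: top",B(onplane("top",[t(70,158),t(180,180)],.146)),"scene",B(onplane("scene",[s(465,143),s(570,185)],.146)))
print("cheek +y: top",B(onplane("top",[t(78,85),t(185,103)],.146)),"scene",B(onplane("scene",[s(480,76)],.146)))
print("lid top",B(onplane("top",[t(190,60),t(353,72),t(350,190),t(178,180)],.177)))
print("lid scene",B(onplane("scene",[s(595,47),s(757,83),s(745,180),s(578,150)],.177)))
for n,w in(("top",(306,323,237,257)),("scene",(308,324,256,274))):
    p=np.load(n+"3p.npy"); h=cv2.cvtColor(p,cv2.COLOR_RGB2HSV); k=np.zeros(p.shape[:2],np.uint8); k[w[2]:w[3],w[0]:w[1]]=1; k&=(h[...,2]<75).astype(np.uint8)
    v,u=np.where(k); P=onplane(n,np.c_[u,v],.078); r=cv2.minAreaRect((P[:,:2]*1000).astype(np.float32)); print("pad",n,len(u),r, B(np.array([[r[0][0]/1e3,r[0][1]/1e3,.078]])))
d=np.load("top3.npy"); C=cloud("top",d)
# roller region points in bin frame -> z vs x slope; cheeks: high points
P=C[200:245,312:352].reshape(-1,3); b=B(P); k=(b[:,0]>-.12)&(b[:,0]<-.02)&(abs(b[:,1])<.06)&(b[:,2]>.07)&(b[:,2]<.19); b=b[k]
print("y extent of chute points",np.percentile(b[:,1],[1,3,50,97,99]), "roller fit",np.polyfit(b[abs(b[:,1])<.03,0],b[abs(b[:,1])<.03,2],1))
E
python3 m4.py
```

```text
mouth [ 0.5623 -0.3502]
cheek -y: top [[-0.1186 -0.0461  0.146 ]
 [-0.0069 -0.0552  0.146 ]] scene [[-0.1088 -0.0594  0.146 ]
 [-0.0021 -0.0843  0.146 ]]
cheek +y: top [[-0.1187  0.0326  0.146 ]
 [-0.0086  0.0269  0.146 ]] scene [[-0.1112  0.0287  0.146 ]]
lid top [[-0.0102  0.0621  0.177 ]
 [ 0.1529  0.0697  0.177 ]
 [ 0.1561 -0.054   0.177 ]
 [-0.0116 -0.0651  0.177 ]]
lid scene [[-0.0045  0.0683  0.177 ]
 [ 0.1583  0.062   0.177 ]
 [ 0.1569 -0.0622  0.177 ]
 [-0.0011 -0.0659  0.177 ]]
pad top 132 ((447.2594909667969, -261.007080078125), (63.72621154785156, 32.6384162902832), 9.9512939453125) [[-0.1144 -0.0901  0.078 ]]Traceback (most recent call last):
  File "m4.py", line 14, in <module>
    v,u=np.where(k); P=onplane(n,np.c_[u,v],.078); r=cv2.minAreaRect((P[:,:2]*1000).astype(np.float32)); print("pad",n,len(u),r, B(np.array([[r[0][0]/1e3,r[0][1]/1e3,.078]])))
                       ~~~~~~~^^^^^^^^^^^^^^^^^^^
  File "h.py", line 23, in onplane
    n=cv2.undistortPoints(np.array(uv,float).reshape(-1,1,2),K,np.array([m["k1"],0,0,0.]))[:,0]
      ~~~~~~~~~~~~~~~~~~~^^^^^^^^^^^^^^^^^^^^^^^^^^^^^^^^^^^^^^^^^^^^^^^^^^^^^^^^^^^^^^^^^
cv2.error: OpenCV(4.12.0) /io/opencv/modules/calib3d/src/undistort.dispatch.cpp:347: error: (-215:Assertion failed) CV_IS_MAT(_src) && CV_IS_MAT(_dst) && (_src->rows == 1 || _src->cols == 1) && (_dst->rows == 1 || _dst->cols == 1) && _src->cols + _src->rows - 1 == _dst->rows + _dst->cols - 1 && (CV_MAT_TYPE(_src->type) == CV_32FC2 || CV_MAT_TYPE(_src->type) == CV_64FC2) && (CV_MAT_TYPE(_dst->type) == CV_32FC2 || CV_MAT_TYPE(_dst->type) == CV_64FC2) in function 'cvUndistortPointsInternal'
```

```bash
python3 - <<'E'
src=open("m4.py").read().split('print("mouth"')[0]; exec(src)
for n in("top","scene"):
    d=np.load(n+"3.npy"); C=cloud(n,d); b=B(C.reshape(-1,3)); h=b[:,2]-(.095-.325*b[:,0])
    k=(b[:,0]>-.13)&(b[:,0]<-.015)&(abs(b[:,1])<.075)&(h>-.006)&(h<.03); q=b[k]; print(n,len(q))
    for lo in(-.125,-.095,-.065,-.04):
        w=q[(q[:,0]>lo)&(q[:,0]<lo+.03),1]; pr=np.percentile(w,[2,98]); print(" ",lo,len(w),pr,"mid",pr.mean())
    r=cv2.minAreaRect((q[:,:2]*1000).astype(np.float32)); print(r)
print("cheek -y top",B(onplane("top",[t(70,158)],.148)),B(onplane("top",[t(180,180)],.110)))
print("cheek +y top",B(onplane("top",[t(78,85)],.148)),B(onplane("top",[t(185,103)],.110)))
E
python3 -m inch '[[[0,-0.08,1,0,0,0,1],[0,0,1,0,0,0,1],[0,0,1,0,0,0,1],[0,0,1,0,0,0,1],[0,0,1,0,0,0,1],[0,0,1,0,0,0,1],[0,0,1,0,0,0,1],[0,0,0.8,0,0,0,1]]]'
python3 -m inch '[[[0,0,0.1,0,0,0,1],[0,0,0,0,0,0,0],[0,0,0,0,0,0,0],[0,0,0,0,0,0,0],[0,0,0,0,0,0,0],[0,0,0,0,0,0,-1],[0,0,0,0,0,0,-1],[0,0,0,0,0,0,-1]]]'
python3 go.py .5615 .233 .026 29.5
```

```text
top 463
  -0.125 99 [-0.0438  0.0407] mid -0.0015244902400336352
  -0.095 130 [-0.043   0.0414] mid -0.0007818984921941878
  -0.065 141 [-0.0421  0.0409] mid -0.0005919831574781424
  -0.04 114 [-0.042   0.0419] mid -4.138168137794718e-05
((-68.84186553955078, 0.6694259643554688), (90.2029800415039, 106.88611602783203), 89.55911254882812)
scene 561
  -0.125 120 [-0.0441  0.0442] mid 5.005946340954151e-05
  -0.095 152 [-0.043   0.0444] mid 0.0006906849380622464
  -0.065 179 [-0.0428  0.0435] mid 0.0003460049334450162
  -0.04 144 [-0.0426  0.0448] mid 0.0011075267367505678
((-66.72117614746094, 0.06854248046875), (93.14968872070312, 103.13369750976562), 89.908935546875)
cheek -y top [[-0.1186 -0.0468  0.148 ]] [[-0.0036 -0.044   0.11  ]]
cheek +y top [[-0.1187  0.0319  0.148 ]] [[-0.0054  0.0399  0.11  ]]
time_s: 11.6
tcp_pos: [0.5613, 0.2327, 0.0307]
orientation: [3.039, 0.797, 0.0]
ft_force: [0.0, 0.0, -0.2]
width: 0.0939
gripper_force: 0.0
time_s: 12.4
tcp_pos: [0.5616, 0.233, 0.0297]
orientation: [3.038, 0.797, 0.001]
ft_force: [-0.1, -1.8, 6.7]
width: 0.0598
gripper_force: 30.0
t 12.4 tcp [0.5616 0.233  0.0297] toolx 29.4 zdir [ 0.001 -0.    -1.   ] shift [-0.01 -0.    0.18] turnz -0.02 F [-0.1 -1.8  6.7] w 0.0598 grip 30.0
```

Clouds confirm the bin frame (chute centred within 1 mm). The box is gripped at 59.8 mm; next I'll lift it and carry it over.

```bash
python3 -m inch '[[[0,0,-0.4,0,0,0,-1],[0,0,-1,0,0,0,-1],[0,0,-1,0,0,0,-1],[0,0,-1,0,0,0,-1],[0,0,-1,0,0,0,-1],[0,0,-1,0,0,0,-1],[0,0,-1,0,0,0,-1],[0,0,-1,0,0,0,-1]]]'
python3 -m inch '[[[-0.55,0.98,-0.7,0,0,0,-1],[-0.55,0.98,-0.7,0,0,0,-1],[-0.55,0.98,-0.7,0,0,0,-1],[-0.55,0.98,-0.7,0,0,0,-1],[-0.55,0.98,-0.7,0,0,0,-1],[-0.55,0.98,-0.7,0,0,0,-1],[-0.55,0.98,-0.7,0,0,0,-1],[-0.55,0.98,-0.7,0,0,0,-1]]]'
python3 -m inch '[[[-0.55,0.98,0,0,0,0,-1],[-0.55,0.98,0,0,0,0,-1],[-0.55,0.98,0,0,0,0,-1],[-0.55,0.98,0,0,0,0,-1],[-0.55,0.98,0,0,0,0,-1],[-0.55,0.98,0,0,0,0,-1],[-0.55,0.98,0,0,0,0,-1],[-0.55,0.98,0,0,0,0,-1]]]'
python3 -m inch '[[[0,0,0,0,0,-0.9,-1],[0,0,0,0,0,-0.9,-1],[0,0,0,0,0,-0.9,-1],[0,0,0,0,0,-0.9,-1],[0,0,0,0,0,-0.9,-1],[0,0,0,0,0,-0.9,-1],[0,0,0,0,0,-0.9,-1],[0,0,0,0,0,-0.9,-1]]]'
python3 -m inch '[[[0,0,0,0,0,-0.9,-1],[0,0,0,0,0,-0.9,-1],[0,0,0,0,0,-0.9,-1],[0,0,0,0,0,-0.9,-1],[0,0,0,0,0,-0.9,-1],[0,0,0,0,0,-0.9,-1],[0,0,0,0,0,-0.9,-1],[0,0,0,0,0,-0.9,-1]]]'
python3 go.py .5461 -.2864 .25 104.3
```

```text
time_s: 13.2
tcp_pos: [0.5608, 0.2333, 0.1784]
orientation: [-3.038, -0.798, 0.0]
ft_force: [1.2, 0.1, -1.5]
width: 0.0597
gripper_force: 30.0
time_s: 14.0
tcp_pos: [0.5611, 0.0527, 0.2901]
orientation: [-3.038, -0.798, -0.0]
ft_force: [1.1, 0.3, -1.7]
width: 0.0599
gripper_force: 30.0
time_s: 14.8
tcp_pos: [0.5615, -0.127, 0.2895]
orientation: [-3.038, -0.798, -0.0]
ft_force: [-0.6, 0.7, -2.3]
width: 0.0598
gripper_force: 30.0
time_s: 15.6
tcp_pos: [0.5616, -0.126, 0.2894]
orientation: [-2.684, -1.632, -0.0]
ft_force: [0.0, -0.7, -1.3]
width: 0.0594
gripper_force: 30.0
time_s: 16.4
tcp_pos: [0.5616, -0.126, 0.2895]
orientation: [-2.11, -2.327, -0.0]
ft_force: [-0.7, -0.5, -1.1]
width: 0.06
gripper_force: 30.0
t 16.4 tcp [ 0.5616 -0.126   0.2895] toolx 95.61 zdir [-0.  0. -1.] shift [-7.58 -2.73  1.97] turnz -1.9 F [-0.7 -0.5 -1.1] w 0.06 grip 30.0
```

```bash
cat > go2.py <<'E'
# full-frame: shift in present tool axes to world target; turn to bin yaw -75.7 / tilt 18 deg
import sys; from h import *; from scipy.spatial.transform import Rotation as Ro
s=observe(); R=Ro.from_rotvec(s["orientation"]); a=np.radians(-75.7); ex=np.array([np.cos(a),np.sin(a),0]); ey=np.array([-ex[1],ex[0],0])
b=np.radians(18); n=np.sin(b)*ex+np.cos(b)*np.array([0,0,1.]); x=np.cross(ey,-n); G=Ro.from_matrix(np.c_[x,ey,-n])
g=np.array([float(v) for v in sys.argv[1:]])
print("t",round(s["time_s"],2),"tcp",s["tcp_pos"].round(4),"shift",(R.inv().apply(g-s["tcp_pos"])/.02).round(2),"turn",((R.inv()*G).as_rotvec()/.08).round(2),"F",np.round(s["ft_force"],1),"w",round(s["width"],4),"grip",round(s["gripper_force"],1))
E
python3 -m inch '[[[0,0,0,0,0,-0.95,-1],[0,0,0,0,0,-0.95,-1],[-0.95,-0.34,0,0,0,0,-1],[-0.95,-0.34,0,0,0,0,-1],[-0.95,-0.34,0,0,0,0,-1],[-0.95,-0.34,0,0,0,0,-1],[-0.95,-0.34,0,0,0,0,-1],[-0.95,-0.34,0,0,0,0,-1]]]'
python3 -m inch '[[[-0.95,-0.34,0,0,0,0,-1],[-0.95,-0.34,0,0,0,0,-1],[0,0,0,0,0.98,0,-1],[0,0,0,0,0.98,0,-1],[0,0,0,0,0.98,0,-1],[0,0,0,0,0.98,0,-1],[0,0,0,0,0,0,-1],[0,0,0,0,0,0,-1]]]'
python3 go2.py .5461 -.2864 .1492
```

```text
time_s: 17.2
tcp_pos: [0.5498, -0.2473, 0.2895]
orientation: [-1.931, -2.478, -0.0]
ft_force: [0.6, -0.4, -1.9]
width: 0.0596
gripper_force: 30.0
time_s: 18.0
tcp_pos: [0.5462, -0.287, 0.2889]
orientation: [-1.772, -2.273, -0.279]
ft_force: [0.2, 0.5, -1.3]
width: 0.06
gripper_force: 30.0
t 18.0 tcp [ 0.5462 -0.287   0.2889] shift [-2.12  0.    6.66] turn [ 0.01  0.02 -0.04] F [ 0.2  0.5 -1.3] w 0.06 grip 30.0
```

```bash
python3 -m inch '[[[-0.25,0,0.78,0,0,0,-1],[-0.25,0,0.78,0,0,0,-1],[-0.25,0,0.78,0,0,0,-1],[-0.25,0,0.78,0,0,0,-1],[-0.25,0,0.78,0,0,0,-1],[-0.25,0,0.78,0,0,0,-1],[-0.25,0,0.78,0,0,0,-1],[0,0,0,0,0,0,-1]]]'
python3 go2.py .5461 -.2864 .1472
python3 - <<'E'
from h import *
p,d=camera("top"); q,e=camera("scene"); np.save("top4.npy",d); np.save("scene4.npy",e)
x=p[150:270,280:420]; y=q[180:300,290:430]
cv2.imwrite("pics/c4.png",np.hstack([cv2.resize(i[:,:,::-1],None,fx=2.85,fy=2.85,interpolation=cv2.INTER_CUBIC) for i in(x,y)]))
E
```

```text
time_s: 18.8
tcp_pos: [0.5451, -0.2862, 0.1717]
orientation: [-1.769, -2.269, -0.279]
ft_force: [0.6, -0.2, -1.9]
width: 0.0597
gripper_force: 30.0
t 18.8 tcp [ 0.5451 -0.2862  0.1717] shift [-0.4   0.05  1.16] turn [-0.02 -0.02 -0.04] F [ 0.6 -0.2 -1.9] w 0.0597 grip 30.0
```

View pics/c4.png

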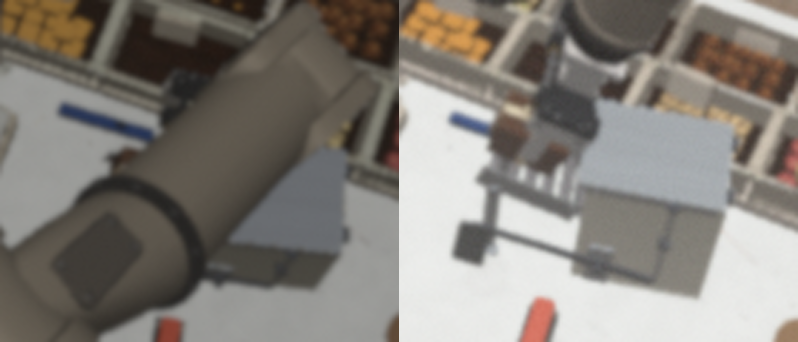

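The scene view shows the brown box centred over the chute, just above the cheeks, clear of the lid. Lowering the last 24 mm.

```bash
python3 -m inch '[[[-0.1,0,0.28,0,0,0,-1],[-0.1,0,0.28,0,0,0,-1],[-0.1,0,0.28,0,0,0,-1],[-0.06,0,0.2,0,0,0,-1],[0,0,0,0,0,0,-1],[0,0,0,0,0,0,-1],[0,0,0,0,0,0,-1],[0,0,0,0,0,0,-1]]]'
python3 go2.py .5461 -.2864 .1472
```

```text
time_s: 19.7
tcp_pos: [0.5464, -0.2872, 0.1527]
orientation: [-1.771, -2.273, -0.28]
ft_force: [0.1, 0.9, -1.7]
width: 0.0599
gripper_force: 30.0
t 19.7 tcp [ 0.5464 -0.2872  0.1527] shift [-0.05 -0.    0.27] turn [ 0.02  0.01 -0.04] F [ 0.1  0.9 -1.7] w 0.0599 grip 30.0
```

```bash
python3 -m inch '[[[-0.02,0,0.07,0,0,0,-1],[-0.02,0,0.07,0,0,0,-1],[-0.02,0,0.06,0,0,0,-1],[0,0,0,0,0,0,-1],[0,0,0,0,0,0,-1],[0,0,0,0,0,0,-1],[0,0,0,0,0,0,-1],[0,0,0,0,0,0,-1]]]'
```

```text
time_s: 20.5
tcp_pos: [0.5463, -0.2874, 0.1486]
orientation: [-1.772, -2.273, -0.28]
ft_force: [-0.4, -3.0, 5.2]
width: 0.06
gripper_force: 30.0
```

```bash
python3 -m inch '[[[0,0,0,0,0,0,0.6],[0,0,0,0,0,0,0.6],[0,0,0,0,0,0,0.6],[0,0,0,0,0,0,0.6],[0,0,-0.5,0,0,0,0.6],[0,0,-0.8,0,0,0,0.6],[0,0,-1,0,0,0,0.6],[0,0,-1,0,0,0,0.6]]]'
python3 -m inch '[[[0,0,-1,0,0,0,0.6],[0,0,-1,0,0,0,0.6],[0,0,-1,0,0,0,0.6],[0,0,-0.5,0,0,0,0.6],[0,0,0,0,-0.98,0,0.6],[0,0,0,0,-0.98,0,0.6],[0,0,0,0,-0.98,0,0.6],[0,0,0,0,-0.98,0,0.6]]]'
python3 go.py .4363 -.258 .15 14.3
python3 - <<'E'
src=open("m4.py").read().split('print("mouth"')[0]
exec(src)
p,d=camera("top"); q,e=camera("scene")
for n,D,I in(("top",d,p),("scene",e,q)):
    b=B(cloud(n,D).reshape(-1,3)); k=(b[:,0]>-.15)&(b[:,0]<-.005)&(abs(b[:,1])<.05)&(b[:,2]>.13-.325*b[:,0]*1)&(b[:,2]<.2-.325*b[:,0]); P=b[k]
    print(n,len(P),"x",np.percentile(P[:,0],[2,50,98]) if len(P) else "","y",np.percentile(P[:,1],[2,50,98]) if len(P) else "")
E
```

```text
time_s: 21.3
tcp_pos: [0.5513, -0.3071, 0.2124]
orientation: [-1.771, -2.272, -0.28]
ft_force: [1.1, 0.3, 0.4]
width: 0.0751
gripper_force: 0.0
time_s: 22.1
tcp_pos: [0.5565, -0.3277, 0.278]
orientation: [1.929, 2.476, -0.002]
ft_force: [0.3, -0.4, -0.3]
width: 0.0753
gripper_force: 0.0
t 22.1 tcp [ 0.5565 -0.3277  0.278 ] toolx 104.14 zdir [ 0.001 -0.003 -1.   ] shift [-4.96 -4.86  6.4 ] turnz 19.6 F [ 0.3 -0.4 -0.3] w 0.0753 grip 0.0
top 131 x [-0.0633 -0.03   -0.006 ] y [-0.0469 -0.0251 -0.0092]
scene 473 x [-0.0893 -0.0481 -0.0067] y [-0.0316 -0.0073  0.0309]
```

The box rests on the chute against the skirt (bin x -89 to -7 mm, y ±31 mm). Now turn the wrist for pressing and close the fingers.

```bash
python3 -m inch '[[[0,0,0,0,0,0.98,-1],[0,0,0,0,0,0.98,-1],[0,0,0,0,0,0.98,-1],[0,0,0,0,0,0.98,-1],[0,0,0,0,0,0.98,-1],[0,0,0,0,0,0.98,-1],[0,0,0,0,0,0.98,-1],[0,0,0,0,0,0.98,-1]]]' >/dev/null
python3 -m inch '[[[0,0,0,0,0,0.98,-1],[0,0,0,0,0,0.98,-1],[0,0,0,0,0,0.98,-1],[0,0,0,0,0,0.98,-1],[0,0,0,0,0,0.98,-1],[0,0,0,0,0,0.98,-1],[0,0,0,0,0,0.98,-1],[0,0,0,0,0,0.98,-1]]]' >/dev/null
python3 -m inch '[[[0,0,0,0,0,0.98,-1],[0,0,0,0,0,0.98,-1],[0,0,0,0,0,0.98,-1],[0,0,0,0,0,0.98,-1],[-0.8,-0.3,0,0,0,0,-1],[-0.8,-0.3,0,0,0,0,-1],[-0.8,-0.3,0,0,0,0,-1],[-0.8,-0.3,0,0,0,0,-1]]]'
python3 go.py .432 -.261 .093 14.3
```

```text
time_s: 24.6
tcp_pos: [0.4877, -0.3205, 0.2774]
orientation: [-3.115, -0.389, 0.001]
ft_force: [0.9, 0.3, 0.2]
width: 0.0005
gripper_force: 0.0
t 24.6 tcp [ 0.4877 -0.3205  0.2774] toolx 14.25 zdir [-0.001  0.002 -1.   ] shift [-1.96 -3.57  9.22] turnz -0.01 F [0.9 0.3 0.2] w 0.0005 grip 0.0
```

```bash
python3 -m inch '[[[-0.49,-0.89,0,0,0,0,-1],[-0.49,-0.89,0,0,0,0,-1],[-0.49,-0.89,0,0,0,0,-1],[-0.49,-0.89,0,0,0,0,-1],[0,0,0.8,0,0,0,-1],[0,0,1,0,0,0,-1],[0,0,1,0,0,0,-1],[0,0,1,0,0,0,-1]]]'
python3 -m inch '[[[0,0,1,0,0,0,-1],[0,0,1,0,0,0,-1],[0,0,1,0,0,0,-1],[0,0,1,0,0,0,-1],[0,0,0.8,0,0,0,-1],[0,0,0.5,0,0,0,-1],[0,0,0,0,0,0,-1],[0,0,0,0,0,0,-1]]]'
python3 go.py .432 -.261 .034 14.3
python3 - <<'E'
from h import *
q,e=camera("scene"); p,d=camera("top")
x=p[150:270,280:420]; y=q[180:300,290:430]
cv2.imwrite("pics/c5.png",np.hstack([cv2.resize(i[:,:,::-1],None,fx=2.85,fy=2.85,interpolation=cv2.INTER_CUBIC) for i in(x,y)]))
E
```

```text
time_s: 25.4
tcp_pos: [0.4329, -0.2612, 0.201]
orientation: [-3.116, -0.389, 0.001]
ft_force: [-0.1, 0.5, 0.7]
width: 0.0005
gripper_force: 0.0
time_s: 26.2
tcp_pos: [0.4331, -0.2612, 0.0959]
orientation: [-3.117, -0.39, 0.0]
ft_force: [-0.1, 0.2, 0.6]
width: 0.0001
gripper_force: 0.0
t 26.2 tcp [ 0.4331 -0.2612  0.0959] toolx 14.26 zdir [-0.  0. -1.] shift [-0.05 -0.02  3.1 ] turnz -0.01 F [-0.1  0.2  0.6] w 0.0001 grip 0.0
```

View pics/c5.png

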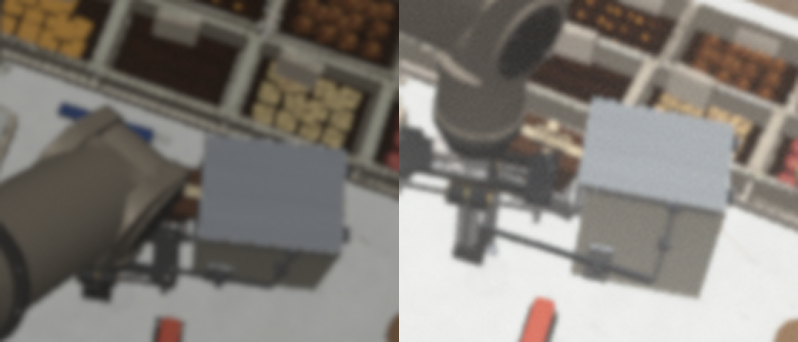

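The box sits against the skirt and the closed fingers are above the pad (right panel (470,230)). Pressing.

```bash
python3 -m inch '[[[0,0,0.4,0,0,0,-1],[0,0,0.5,0,0,0,-1],[0,0,0.5,0,0,0,-1],[0,0,0.5,0,0,0,-1],[0,0,0.5,0,0,0,-1],[0,0,0.4,0,0,0,-1],[0,0,0.2,0,0,0,-1],[0,0,0,0,0,0,-1]]]'
python3 go.py .432 -.261 .034 14.3
```

```text
time_s: 27.1
tcp_pos: [0.4336, -0.2614, 0.0355]
orientation: [3.116, 0.39, 0.002]
ft_force: [0.8, -1.6, 6.7]
width: 0.0003
gripper_force: 3.1
t 27.1 tcp [ 0.4336 -0.2614  0.0355] toolx 14.28 zdir [ 0.001 -0.001 -1.   ] shift [-0.07 -0.04  0.07] turnz -0.0 F [ 0.8 -1.6  6.7] w 0.0003 grip 3.1
```

```bash
python3 -m inch '[[[0,0,0.07,0,0,0,-1],[0,0,0.07,0,0,0,-1],[0,0,0.04,0,0,0,-1],[0,0,0,0,0,0,-1],[0,0,0,0,0,0,-1],[0,0,0,0,0,0,-1],[0,0,0,0,0,0,-1],[0,0,0,0,0,0,-1]]]'
cat > chk.py <<'E'
exec(open("m4.py").read().split('print("mouth"')[0])
for n in("top","scene"):
    I,D=camera(n); b=B(cloud(n,D).reshape(-1,3)); h=b[:,2]-(.095-.325*b[:,0])
    k=(b[:,0]>-.12)&(b[:,0]<-.015)&(abs(b[:,1])<.033)&(h>.02)&(h<.09); print(n,"above chute",k.sum())
    k=(b[:,0]>-.02)&(b[:,0]<.16)&(abs(b[:,1])<.05)&(b[:,2]>.16)&(b[:,2]<.32)
    if k.sum()>50: f=np.polyfit(b[k,0],b[k,2],1); print(n,"lid fit: slope(rad)",-np.arctan(f[0]).round(3),"z at front",np.polyval(f,-.01).round(3))
E
python3 chk.py
```

```text
time_s: 27.9
tcp_pos: [0.4338, -0.2617, 0.0332]
orientation: [3.116, 0.39, 0.003]
ft_force: [-4.0, -0.2, 24.0]
width: 0.0007
gripper_force: 11.8
top above chute 1
top lid fit: slope(rad) 0.304 z at front 0.24
scene above chute 0
scene lid fit: slope(rad) 0.287 z at front 0.242
```

```bash
python3 -m inch '[[[0,0,0,0,0,0,-1],[0,0,0,0,0,0,-1],[0,0,0,0,0,0,-1],[0,0,0,0,0,0,-1],[0,0,0,0,0,0,-1],[0,0,0,0,0,0,-1],[0,0,0,0,0,0,-1],[0,0,0,0,0,0,-1]]]'
python3 chk.py
python3 -m inch '[[[0,0,-0.1,0,0,0,-1],[0,0,-0.1,0,0,0,-1],[0,0,-0.1,0,0,0,-1],[0,0,-0.1,0,0,0,-1],[0,0,-0.1,0,0,0,-1],[0,0,-0.1,0,0,0,-1],[0,0,-0.1,0,0,0,-1],[0,0,-0.1,0,0,0,-1]]]'
python3 -m inch '[[[0,0,-0.1,0,0,0,-1],[0,0,-0.1,0,0,0,-1],[0,0,-0.1,0,0,0,-1],[0,0,-0.1,0,0,0,-1],[0,0,-0.1,0,0,0,-1],[0,0,-0.1,0,0,0,-1],[0,0,-0.1,0,0,0,-1],[0,0,-0.1,0,0,0,-1]]]'
python3 -m inch '[[[0,0,-0.08,0,0,0,-1],[0,0,-0.08,0,0,0,-1],[0,0,-0.08,0,0,0,-1],[0,0,-0.08,0,0,0,-1],[0,0,-0.08,0,0,0,-1],[0,0,-0.08,0,0,0,-1],[0,0,-0.08,0,0,0,-1],[0,0,-0.08,0,0,0,-1]]]'
python3 chk.py
```

```text
time_s: 28.8
tcp_pos: [0.4338, -0.2617, 0.0332]
orientation: [3.116, 0.39, 0.003]
ft_force: [-2.8, -0.8, 23.9]
width: 0.0003
gripper_force: 11.8
top above chute 3
top lid fit: slope(rad) 0.299 z at front 0.24
scene above chute 0
scene lid fit: slope(rad) 0.284 z at front 0.242
time_s: 29.7
tcp_pos: [0.4333, -0.2603, 0.0482]
orientation: [-3.117, -0.391, -0.001]
ft_force: [0.7, 4.6, 5.6]
width: 0.0005
gripper_force: 2.9
time_s: 30.5
tcp_pos: [0.4332, -0.2603, 0.0642]
orientation: [-3.117, -0.391, -0.001]
ft_force: [-0.5, 4.2, 5.5]
width: 0.0005
gripper_force: 2.5
time_s: 31.3
tcp_pos: [0.4334, -0.2613, 0.0771]
orientation: [3.117, 0.391, 0.001]
ft_force: [4.1, -1.6, 3.9]
width: 0.0004
gripper_force: 2.2
top above chute 18
top lid fit: slope(rad) 0.092 z at front 0.193
scene above chute 0
scene lid fit: slope(rad) 0.104 z at front 0.196
```

```bash
python3 -m inch '[[[0,0,-0.06,0,0,0,-1],[0,0,-0.05,0,0,0,-1],[0,0,-0.05,0,0,0,-1],[0,0,-0.05,0,0,0,-1],[0,0,-0.05,0,0,0,-1],[0,0,-0.05,0,0,0,-1],[0,0,-0.05,0,0,0,-1],[0,0,-0.05,0,0,0,-1]]]'
python3 -m inch '[[[0,0,-0.05,0,0,0,-1],[0,0,-0.05,0,0,0,-1],[0,0,-0.05,0,0,0,-1],[0,0,-0.05,0,0,0,-1],[0,0,-0.05,0,0,0,-1],[0,0,-0.05,0,0,0,-1],[0,0,-0.05,0,0,0,-1],[0,0,-0.05,0,0,0,-1]]]'
python3 chk.py
```

```text
time_s: 32.2
tcp_pos: [0.4327, -0.261, 0.085]
orientation: [-3.117, -0.39, 0.001]
ft_force: [1.0, -3.4, 3.1]
width: 0.0008
gripper_force: 2.0
time_s: 33.0
tcp_pos: [0.4327, -0.2604, 0.0928]
orientation: [-3.116, -0.391, 0.001]
ft_force: [0.5, -0.0, 0.0]
width: 0.0005
gripper_force: 0.0
top above chute 0
top lid fit: slope(rad) 0.005 z at front 0.177
scene above chute 0
scene lid fit: slope(rad) 0.002 z at front 0.179
```

```bash
python3 -m inch '[[[0,0,-0.3,0,0,0,-1],[0,0,-0.6,0,0,0,-1],[0,0,-1,0,0,0,-1],[0,0,-1,0,0,0,-1],[0,0,-1,0,0,0,-1],[0,0,-0.5,0,0,0,-1],[0,0,0,0,0,0,-1],[0,0,0,0,0,0,-1]]]'
python3 - <<'E'
from h import *
p,d=camera("scene"); C=cloud("scene",d); np.set_printoptions(precision=3,suppress=True)
for n,c in dict(stapler=(.37,-.375),white=(.452,.331),blue=(.429,.185),small_old=(.5615,.233)).items():
    k=(np.hypot(C[...,0]-c[0],C[...,1]-c[1])<.08)&(C[...,2]>.025)&(C[...,2]<.12); P=C[k]
    print(n,k.sum(), P.mean(0) if k.sum() else "", np.percentile(P[:,2],98) if k.sum() else "")
E
python3 chk.py
```

```text
time_s: 33.9
tcp_pos: [0.4327, -0.2608, 0.1807]
orientation: [-3.117, -0.391, 0.0]
ft_force: [-0.7, -0.3, -1.0]
width: 0.0005
gripper_force: 0.0
stapler 264 [ 0.375 -0.378  0.042] 0.05034089093418894
white 0  
blue 470 [0.427 0.175 0.045] 0.05515543747440874
small_old 0  
top above chute 0
top lid fit: slope(rad) 0.002 z at front 0.177
scene above chute 0
scene lid fit: slope(rad) 0.005 z at front 0.179
```

```bash
python3 -c "
from workcell import sign_off; print(sign_off())"
```

```text
the job is handed in; nothing more can be done
None
```

The small gift box rolled off the chute into the returns bin and the lid was eased shut. The stapler stands upright clear of the lever, the other two boxes were left alone (the arm hid the white one in the last check), and the job was handed in at about 34 s.

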